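Open the paddle-latched reagent locker and rack a bottle in its door

TASK

Store the small reagent bottle that stands on the bench in the rack on the inside of the reagent locker's door, and leave the door open. Raise the door's paddle just until you feel it meet its stop, hold it there while you draw the door off its keeper, and swing the door wide open; go by feel, because the keeper is set differently every time and its hidden pawl bends if it is forced upward or outward. Then stand the bottle in the door rack, keeping it upright and leaving the other things on the bench alone.

Things in the scene. Friction and masses are not known exactly. Their poses are not given: they have to be found in the camera images.
- locker: fixed white steel locker, 120 deep (x) x 200 wide (y) x 215 mm high; origin at the centre of its underside, on the bench; z up, front to its own -x. Its whole front is the door, 16 mm thick: outer face 77 mm ahead of the origin, from 16 to 211 mm above the bench, hinge axis 68 mm ahead and 104 mm to the left (+y) of the origin
- door (a joint): door angle, rad: 0 shut, growing as it swings out, stop at 1.52. Vertical hinge at the left (+y) of the locker's front: seen from above the opening door turns clockwise. Slightly stiff hinge (0.5 N at the paddle), so the door stays where it is left. Latched, it has about 3 mm of play at the paddle
- door_hinge (a point): point on the vertical hinge axis, 175 mm above the bench; its axes turn with the door and are parallel to the locker's when it is shut. The door runs from here 204 mm towards its own -y; its outer face looks to its own -x
- paddle: black lift paddle near the door's free edge: a blade 28 mm wide sticking straight out of the door along its own -x, ending in a level round grip bar, 14 mm thick and 46 mm long (along y) with round ends. Origin on its level pivot: 172 mm (-y) and 17 mm (-x, outward) from door_hinge, 175 mm above the bench. Raising the bar turns the paddle about its own y
- paddle_grip (a point): centre of the paddle's grip bar, 60 mm out from the pivot and level with it at rest. Pinch the bar from above by its two round ends, fingers closing along y: in a light grip (about 25 N) it pivots freely, though it may creep a little. A spring resists the lift: about 1.5 N here at rest, 3.5 N at 0.5 rad (grip friction adds 1 or 2 N); it springs back when let go
- pawl_slot (a point): middle of the slot in the door's inner face, 25 mm behind (+x) and 15 mm below the paddle's pivot, where the paddle's inner arm, the hidden pawl, passes to the keeper. The pawl dips as the bar rises. The keeper's height is adjustable and differs: the pawl comes clear at 0.1 to 0.52 rad of lift and meets a firm stop 0.05 rad later (at 0.17 to 0.6 rad)
- keeper_bolt (a point): bolt of the keeper bracket, inside the locker on its right wall; tells nothing of the height it is set to. At the stop the door is always free; once the bar has come out 20 mm the pawl is past the keeper. Over 20 N between pawl and keeper bends the pawl: about 15 N at the bar beyond the spring, or half that if the bar is pulled outward while it is lifted
- rack_floor (a point): centre of the floor of the open-topped steel rack inside the door, 100 mm above the bench; axes as door_hinge, 39 mm (+x) and 77.5 mm (-y) from it. Inside it is 61 mm across (x; 29 mm to the outer fence, 32 mm to the door panel) and 116 mm long (y); fences 36 mm high; the panel rises 111 mm above this point
- bottle: loose round reagent bottle, 52 mm across, 100 mm high, 0.15 kg, on the bench right of the locker; origin at the centre of its underside, z up. Its screw cap, 30 mm across, is the top 16 mm. Held by the cap, fingers closing along the rack's y, it can be set into the rack from above
- tape_roll: loose bystander, roll of tape lying flat, 61 mm across, 19 mm high; origin under its centre
- petri_dish: loose bystander, small lidded dish, 58 mm across, 15 mm high; origin under its centre
- slide_box: loose bystander, card box 35 x 86 x 29 mm; origin under its centre
- marker: loose bystander, marker pen 124 mm long lying on the bench; origin under its centre
- forceps: loose bystander, forceps 125 mm long lying on the bench; origin under their centre

How it is judged:
On the way:
1. the paddle has been lifted and the door swung open to at least 1.35 rad (value of joint door above 1.35 rad), for 0.2 s.
At the end, for the whole second after the job is handed in: The door stands open at 1.35 rad or more and at rest; the bottle stands at rest on the floor of the door rack, between its fences, its underside within 6 mm of the floor's height, upright to 0.12 rad (value of joint door above 1.35 rad and velocity of joint door between -0.05 and 0.05 rad/s and x of bottle in the frame of rack_floor between -0.01 and 0.01 m and y of bottle in the frame of rack_floor between -0.036 and 0.036 m and z of bottle in the frame of rack_floor between -0.005 and 0.006 m and angle between bottle's own z axis and vertical below 0.12 rad and linear speed of bottle below 0.02 m/s); the robot touches nothing.
It fails at once if the pawl is forced: more than 20 N between pawl and keeper (contact force between paddle and locker above 20 N).
It fails at once if the bottle is tipped by more than 0.6 rad (angle between bottle's own z axis and vertical above 0.6 rad).
It fails at once if a bystander is moved by more than 25 mm (distance of any of tape_roll, petri_dish, slide_box, marker, forceps from where it was at the start of the episode above 0.025 m).
It also fails if it takes over 67 s, if anything falls off the work surface, if the arm or the gripper's body presses on something with over 40 N, if the wrist force passes 120 N, or if a joint passes its speed limit or range.

ROBOT

A 7-joint arm with a two-finger parallel gripper is mounted at the origin on a cart in front of the work surface, level with it; the furniture and walls round the work are solid. World frame = base frame: x ahead of the robot, y to its left, z up, the work surface at z = 0. Lengths are in m, angles in rad, forces in N, time in s.
With the tool pointing down it reaches from about 0.4 to 0.85 m from the base axis. Payload 10.4 kg.
Tool frame: the origin (TCP) lies at the very end of the fingers, on their centre line; the grasp point (between the pads) lies 19 mm behind it (manip.tcp_to_grasp is the distance from the TCP to the grasp point, in m); x points along the fingers, y is the direction in which the jaws open and shut, and the axes are right-handed (so a half turn about x gives the same grasp; the last joint's range is limited). The gripper opens to 85 mm and grips with 20 to 120 N. Pads are 22 mm wide; open, the fingers measure 114 mm over their backs; the gripper's body (76 mm by 85 mm) begins 54 mm behind the grasp point. The pads swing forward as they close: fully open they stand 13 mm farther back than shut.
Start: joints at [-0.023, 0.332, -0.065, 1.46, 0.022, 1.35, -0.088], TCP at [0.625, 0, 0.231] pointing down, gripper open.
Joint ranges: [-2.6, 2.6], [-0.5, 2.12], [-1.47, 1.34], [0.16, 2.42], [-1.27, 4.41], [0.06, 2.06], [-2.6, 2.6]. Speed limits (rad/s): [2.22, 2.22, 2.79, 2.79, 3.14, 3.14, 3.14].

INTERFACE

Orientations are given as a unit quaternion [x, y, z, w].
In Python, from workcell import manip, cams, hand_in gives the robot as it stands.
- The arm moves only by the shell command python3 -m handwheel 'ROWS' [FORCE]. ROWS is text: rows parted by semicolons, each of 7 numbers parted by spaces: the shift along the tool's x, y, z in mm, then the turn, a rotation vector about the tool's x, y, z in rad, then the finger opening in mm, from 0 to 85.4. A call has 1 to 8 rows; each row shifts and turns the commanded pose from where the row before left it, along the tool's axes as they then stand; what a row does not reach is not made up. A row lasts 1/10 s, in which the tool goes at most 50 mm and 8.59 degrees, less where a joint would pass 70% of its speed; a pose out of reach is approached as far as the arm can. A call with a gripper value outside its range is refused whole. The fingers move at their own pace and stop on an object; FORCE is the grip in N (left out, the last holds). Time passes only in rows, so rows that do not move let the fingers close. It gives the time, the measured TCP pose, the force and the opening at its end, in the units of the state.
- manip.get_obs(): the state, without advancing time (a new reading comes with each control period).
- cams.camera(name): name is "scene" or "side" or "wrist"; returns a dict with "color" (420x560x3 uint8, blue, green, red), "depth" (420x560 float32, m along the optical axis (not along the pixel's ray), 0 where there is no reading), "camera_matrix" (3x3 intrinsics, pixels), "distortion" ([k1, k2, p1, p2, k3] as OpenCV has them; the pictures are not rectified), "origin" and "attitude" of the camera in the world; the wrist camera has in their place "T_tool_cam" (4x4, takes a point from camera to tool coordinates, whose origin is the TCP and whose axes are the tool frame's). Camera axes: x right, y down, z forward; pixel columns grow to the right and rows downward; lengths in m; the calibration is good to about 2 mm. A picture is of the moment at which its call begins: read the wrist's pose just before it.
- hand_in(): hands the job in, once; it reports no verdict.
Trained networks look in the newest picture that a camera, given by its name, has taken for a name from the list of things; names that differ only in an ending like _2 or _b are one class to them, and where a whole thing is asked for, a point or a joint stands for the part that bears it (a point fixed in the world has none). Each returns a list of dicts, best first, with "conf" (0 to 1); they miss things now and then, are a little off and sometimes report something else, mostly with a low value. They report only what shows in the picture. A call takes as long as a camera call.
- cams.recognise(camera, thing): "box" ([left, top, width, height] in pixels, round what is visible of it).
- cams.outline_of(camera, thing): "region" (420x560 bool, what is visible of it) and "box" ([left, top, width, height] in pixels, round what is visible of it).
The state is a dict: "clock": time; "joint_pos": joint angles; "joint_velocities": joint speeds; "tau": joint torques, N m; "position": TCP position; "ee_rot": TCP orientation; "ft_force": force on the tool from outside, world axes, zero at the start; "torque": the same for the moment, N m; "grip_width": opening from 0.0 (shut) to 1.0 (fully open).
Only numpy, scipy, OpenCV 4.12 (cv2) and the standard library are available. Lean on these libraries where they do the work, as an engineer would, in place of code of your own. Each camera call takes 0.05 s, during which the arm holds its last target.

## Working session

There is one attempt and no reset: what is moved stays moved. The work goes in short steps, Python scripts to look and compute and a shell command to move; the robot and the scene stay as the last step left them, time stands still between calls to the robot, and variables do not carry over. Pictures are saved under pics/ and viewed, and the job is handed in when it is done.

```bash
ls; mkdir -p pics; python3 - <<'E'
from workcell import manip,cams
import cv2
o=manip.get_obs();print(o, manip.tcp_to_grasp)
for n in ("scene","side","wrist"):
    c=cams.camera(n);cv2.imwrite(f"pics/a_{n}.png",c["color"])
    print(n,c["camera_matrix"],c["distortion"],c.get("origin"),c.get("attitude"),c.get("T_tool_cam"))
    for t in ("locker","paddle","bottle","tape_roll","petri_dish","slide_box","marker","forceps"):
        print(t,[(d["box"],round(d["conf"],2)) for d in cams.recognise(n,t)][:2])
E
```

```text
pics
{'clock': 0.0, 'joint_pos': array([-0.0225834 ,  0.33287078, -0.06470281,  1.46094885,  0.02160579,
        1.34990161, -0.08848885]), 'joint_velocities': array([-1.45091772e-03,  8.91697473e-04, -8.87463152e-04, -5.58800530e-04,
        4.47050530e-04, -3.31972335e-05, -3.52353152e-05]), 'tau': array([ 4.98105128e-04, -6.25449800e+01,  4.97091911e-02, -3.91610491e+01,
        1.63588714e-02,  9.83294769e-03, -6.01235030e-06]), 'position': array([ 6.24620214e-01, -1.63643421e-05,  2.30513031e-01]), 'ee_rot': array([-0.49961928, -0.5003446 ,  0.50037065, -0.49966495]), 'ft_force': array([-0.86149973,  0.51194951,  0.38510351]), 'torque': array([-0.02174053,  0.02592284, -0.05461282]), 'grip_width': 1.0025600021607044} 0.0187
scene [[540.91842009   0.         275.8897137 ]
 [  0.         540.91842009 204.83048672]
 [  0.           0.           1.        ]] [-0.21371697  0.          0.          0.          0.        ] [-0.11367762  1.03175884  1.02688291] [-0.2310764   0.86123534 -0.43462561  0.12640399] None
locker [([169.1, 167.6, 110.4, 107.5], 0.9), ([320.3, 166.9, 15.5, 37.1],
[... 1152 characters left out ...]
21.78783616 202.94364627]
 [  0.           0.           1.        ]] [-0.01356182  0.          0.          0.          0.        ] None None [[ 2.34899083e-04 -3.12470067e-01  9.49927577e-01 -1.42421691e-01]
 [ 9.99999945e-01  2.94188671e-04 -1.50510334e-04  4.51683608e-04]
 [-2.32427958e-04  9.49927561e-01  3.12470119e-01 -7.91697807e-02]
 [ 0.00000000e+00  0.00000000e+00  0.00000000e+00  1.00000000e+00]]
locker [([57.5, 0.0, 407.2, 252.0], 0.66)]
paddle []
bottle [([172.9, 344.5, 34.5, 36.6], 0.57)]
tape_roll [([66.5, 241.5, 59.9, 46.8], 0.8)]
petri_dish [([76.0, 312.7, 33.7, 21.1], 0.73)]
slide_box []
marker [([59.6, 0.0, 138.8, 236.8], 0.71), ([99.4, 391.9, 20.2, 28.1], 0.69)]
forceps []
```

View pics/a_scene.png

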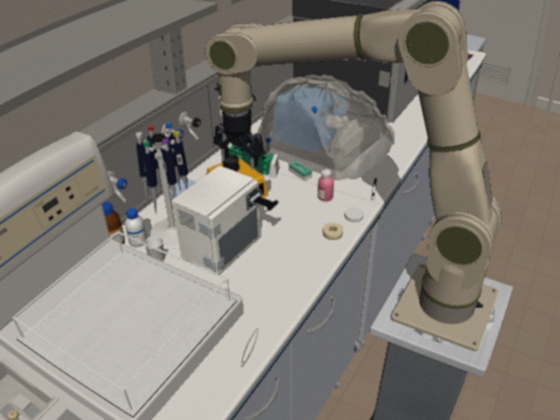

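View pics/a_side.png

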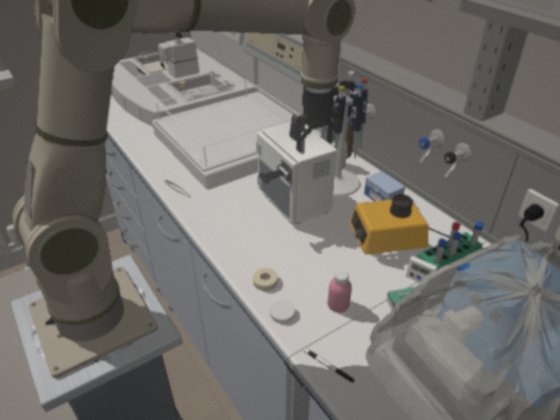

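View pics/a_wrist.png

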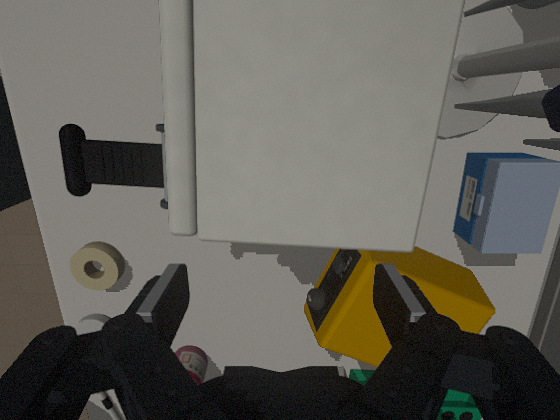

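```bash
cat > h.py <<'E'
from workcell import manip,cams
import cv2,numpy as np
from scipy.spatial.transform import Rotation as R
def snap(n):
    o=manip.get_obs(); c=cams.camera(n)
    if n=="wrist":
        T=np.eye(4);T[:3,:3]=R.from_quat(o["ee_rot"]).as_matrix();T[:3,3]=o["position"]
        M=T@np.array(c["T_tool_cam"])
    else:
        M=np.eye(4);a=np.array(c["attitude"]);M[:3,:3]=R.from_quat(a).as_matrix() if a.size==4 else a;M[:3,3]=c["origin"]
    c["M"]=M
    h,w=c["depth"].shape
    u,v=np.meshgrid(np.arange(w),np.arange(h))
    p=cv2.undistortPoints(np.stack([u,v],-1).reshape(-1,1,2).astype(float),c["camera_matrix"],np.array(c["distortion"])).reshape(h,w,2)
    d=c["depth"]
    P=np.dstack([p[...,0]*d,p[...,1]*d,d])
    c["P"]=P@M[:3,:3].T+M[:3,3]; c["rays"]=np.dstack([p,np.ones((h,w))])@M[:3,:3].T
    c["P"][d<=0]=np.nan
    return c
def proj(c,X):
    Mi=np.linalg.inv(c["M"])
    return cv2.projectPoints(np.atleast_2d(X).astype(float),cv2.Rodrigues(Mi[:3,:3])[0],Mi[:3,3],c["camera_matrix"],np.array(c["distortion"]))[0].reshape(-1,2)
E
python3 - <<'E'
from h import *
o=manip.get_obs();print(R.from_quat(o["ee_rot"]).as_matrix().round(3))
w=snap("wrist");P=w["P"]
for uv in [(70,130),(74,160),(78,190),(110,145),(110,180),(180,20),(180,100),(180,200),(190,230),(250,50),(250,200),(400,50),(400,200),(96,265),(20,20)]:
    print(uv,P[uv[1],uv[0]].round(4))
# ortho map of z 0.205-.23
m=(P[...,2]>.205)&(P[...,2]<.225)
Q=P[m];print(Q.min(0),Q.max(0))
rect=cv2.minAreaRect(Q[:,:2].astype(np.float32)*1000);print(rect,cv2.boxPoints(rect))
E
```

```text
[[ 0.  1.  0.]
 [ 0.  0. -1.]
 [-1.  0. -0.]]
(70, 130) [0.4999 0.0609 0.1791]
(74, 160) [0.5004 0.0434 0.1818]
(78, 190) [0.4982 0.0241 0.1802]
(110, 145) [0.5213 0.0517 0.1769]
(110, 180) [0.5178 0.0297 0.1771]
(180, 20) [0.5798 0.1127 0.21  ]
(180, 100) [0.5769 0.078  0.2112]
(180, 200) [0.5718 0.0271 0.2105]
(190, 230) [0.5756 0.0099 0.2106]
(250, 50) [0.6117 0.0994 0.2154]
(250, 200) [0.6095 0.0283 0.2142]
(400, 50) [0.6795 0.0997 0.2142]
(400, 200) [0.6873 0.0286 0.2151]
(96, 265) [ 0.3822 -0.1304 -0.0014]
(20, 20) [ 0.3532  0.1571 -0.0008]
[ 0.56288839 -0.00204128  0.20505256] [0.76064451 0.12126373 0.22217762]
((662.887939453125, 61.04051208496094), (122.54795837402344, 194.88941955566406), 86.86563110351562) [[562.23865    5.18626 ]
 [756.83655   -5.469864]
 [763.53723  116.89476 ]
 [568.93933  127.55089 ]]
```

```bash
python3 - <<'E'
from h import *
for n in ("scene","side"):
    c=snap(n)
    for t in ("bottle","paddle","slide_box","marker","tape_roll","petri_dish","forceps"):
        for d in cams.outline_of(n,t)[:2]:
            Q=c["P"][d["region"]];Q=Q[~np.isnan(Q[:,0])]
            if len(Q): print(n,t,round(d["conf"],2),len(Q),np.median(Q,0).round(3),np.percentile(Q,3,axis=0).round(3),np.percentile(Q,97,axis=0).round(3))
    L=c["P"]; m=(L[...,0]>.5)&(L[...,0]<.8)&(L[...,1]>-.1)&(L[...,1]<.35)
    mm=m&(L[...,2]>.205)&(L[...,2]<.222); print(n,"top",L[mm].min(0),L[mm].max(0),np.median(L[mm],0))
E
```

```text
scene bottle 0.76 444 [ 0.488 -0.266  0.061] [ 0.469 -0.291  0.009] [ 0.516 -0.253  0.103]
scene paddle 0.75 235 [0.526 0.044 0.18 ] [ 0.492 -0.136  0.004] [0.615 0.064 0.186]
scene paddle 0.27 7061 [0.596 0.15  0.172] [0.557 0.016 0.03 ] [0.703 0.206 0.22 ]
scene slide_box 0.73 276 [ 0.627 -0.354  0.028] [ 0.592 -0.383  0.005] [ 0.675 -0.334  0.036]
scene slide_box 0.59 3171 [0.57  0.113 0.136] [0.52  0.018 0.029] [0.584 0.205 0.213]
scene marker 0.43 38 [ 0.368 -0.395  0.013] [ 0.353 -0.44   0.009] [ 0.385 -0.347  0.019]
scene tape_roll 0.58 303 [ 0.391 -0.116  0.02 ] [ 0.364 -0.151  0.003] [ 0.419 -0.093  0.025]
scene petri_dish 0.74 235 [ 0.368 -0.225  0.017] [ 0.342 -0.256  0.004] [ 0.395 -0.202  0.022]
scene forceps 0.53 17 [0.361 0.411 0.012] [0.358 0.402 0.003] [0.367 0.419 0.015]
scene top [ 0.56353171 -0.00338877  0.20500115] [0.79982318 0.20716263 0.22197685] [0.63405535 0.11667731 0.21678417]
side paddle 0.66 209 [0.523 0.036 0.179] [0.49  0.021 0.173] [0.558 0.052 0.183]
side slide_box 0.46 2478 [0.568 0.068 0.145] [0.505 0.004 0.03 ] [0.579 0.194 0.212]
side marker 0.88 268 [ 0.371 -0.406  0.01 ] [ 0.352 -0.453  0.003] [ 0.386 -0.35   0.014]
side marker 0.31 2453 [0.568 0.067 0.145] [0.505 0.004 0.03 ] [0.578 0.194 0.212]
side tape_roll 0.97 464 [ 0.389 -0.13   0.018] [ 0.362 -0.156  0.002] [ 0.415 -0.1    0.022]
side petri_dish 0.61 467 [ 0.369 -0.236  0.015] [ 0.342 -0.26   0.003] [ 0.397 -0.208  0.019]
side forceps 0.2 2472 [0.568 0.067 0.145] [0.505 0.004 0.029] [0.578 0.194 0.212]
side top [ 0.56179689 -0.00648505  0.20500901] [0.79977534 0.20370892 0.22193805] [0.6193075  0.07095499 0.21527321]
```

```bash
python3 - <<'E'
from h import *
for n in ("scene","side"):
    c=snap(n);L=c["P"]
    m=(L[...,0]>.54)&(L[...,0]<.60)&(L[...,1]>.02)&(L[...,1]<.19)&(L[...,2]>.03)&(L[...,2]<.15)
    Q=L[m]
    for _ in range(4):
        A=np.c_[np.ones(len(Q)),Q[:,1]]; k=np.linalg.lstsq(A,Q[:,0],rcond=None)[0]; r=Q[:,0]-A@k; Q=Q[abs(r)<max(.004,2*r.std())]
    print(n,len(Q),k,"yaw",-np.arctan(k[1]),r.std())
w=snap("wrist");L=w["P"]
# free-edge right side from scene top
m=(L[...,2]>.2)&(L[...,2]<.22)
pts=[]
for v in range(5,230,5):
    u=np.where(m[v])[0]
    if len(u): pts.append(L[v,u.min()])
pts=np.array(pts);k=np.polyfit(pts[:,1],pts[:,0],1);print("wrist edge x=",k, (pts[:,0]-np.polyval(k,pts[:,1])).std())
pts=[]
for u in range(200,420,10):
    v=np.where(m[:,u])[0]; pts.append(L[v.max(),u])
pts=np.array(pts);k=np.polyfit(pts[:,0],pts[:,1],1);print("right edge y=",k,pts[[0,-1]])
# grip bar
m=(L[...,2]>.165)&(L[...,2]<.19)&(L[...,0]<.513)&(L[...,0]>.47)
Q=L[m];print("bar",Q.min(0),Q.max(0),Q.mean(0),cv2.minAreaRect(Q[:,:2].astype(np.float32)*1000))
E
```

```text
scene 1316 [0.56401579 0.04707937] yaw -0.047044630743442395 0.0016712685931898515
side 876 [0.56126698 0.06422205] yaw -0.06413397384419345 0.001222545942408178
wrist edge x= [0.06416242 0.56286002] 0.000583343064672153
right edge y= [-0.06448668  0.04336063] [[ 0.58185407  0.00629479  0.21465405]
 [ 0.69730214 -0.00183751  0.21279373]]
bar [0.48962853 0.01965929 0.17023814] [0.51298925 0.06422462 0.18378686] [0.50171502 0.04253789 0.17910363] ((502.1871032714844, 41.655189514160156), (44.70515823364258, 23.038623809814453), 85.91033172607422)
```

```bash
python3 -m handwheel '-4 -16 -6 0 0 0 85; -4 -32 -11 0 0 0 85; -4 -32 -11 0 0 0 85; -4 -32 -11 0 0 0 85; -4 -16 -4 0 0 0 85; 0 0 0 -.1 0 0 85; 0 0 0 -.137 0 0 85; 0 0 0 -.137 0 0 85' 25; python3 -m handwheel '0 0 0 -.14 0 0 70; 0 0 0 -.14 0 0 70; 0 0 0 -.14 0 0 70; 0 0 0 -.14 0 0 70; 0 0 0 -.14 0 0 70; 0 0 0 -.14 0 0 70; 0 0 0 -.14 0 0 70; 0 0 0 -.14 0 0 70'; python3 - <<'E'
from h import *
o=manip.get_obs();print(o["clock"],o["position"],R.from_quat(o["ee_rot"]).as_matrix().round(3),o["ft_force"],o["joint_pos"])
E
```

```text
clock: 3.15
position: [0.4969, 0.0431, 0.2516]
ee_rot: [0.397, 0.585, -0.397, 0.586]
ft_force: [-0.2, -0.3, 1.1]
grip_width: 0.999
clock: 3.95
position: [0.497, 0.043, 0.2514]
ee_rot: [0.025, 0.707, -0.025, 0.707]
ft_force: [-0.4, -0.3, 0.4]
grip_width: 0.818
3.95 [0.4970079  0.0429972  0.25143006] [[ 0.     0.071  0.997]
 [ 0.     0.997 -0.071]
 [-1.     0.     0.   ]] [-0.40160645 -0.27938954  0.39198845] [-0.03193251  0.05091236 -0.15089803  1.7500002   0.00788658  1.34100704
  1.31530896]
```

```bash
python3 - <<'E'
from h import *
w=snap("wrist");L=w["P"];im=w["color"].copy()
for X in ([.4967,.0434,.182],[.4967,.0434,.1563]):
    p=proj(w,X)[0];print(p);cv2.circle(im,tuple(int(a) for a in p),3,(0,0,255),-1)
cv2.imwrite("pics/b.png",im)
m=(L[...,2]>.16)&(L[...,2]<.19)&(L[...,0]<.513)&(L[...,0]>.47)
Q=L[m];print(len(Q),Q.min(0),Q.max(0),cv2.minAreaRect(Q[:,:2].astype(np.float32)*1000))
E
```

```text
[282.57872893 216.10039116]
[282.36985693 204.48987883]
1636 [0.48795439 0.01920974 0.17272834] [0.5129882  0.06396693 0.1831516 ] ((501.0310974121094, 41.323211669921875), (44.62852478027344, 24.85502052307129), 86.79832458496094)
```

View pics/b.png

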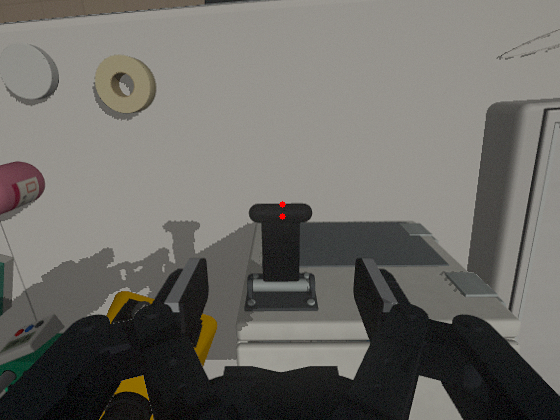

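```bash
python3 -m handwheel '15 -.5 -.5 0 0 0 70; 25 -.7 0 0 0 0 70; 25 0 0 0 0 0 70; 20 0 0 0 0 0 70; 9 0 0 0 0 0 70; 0 0 0 0 0 0 70' 25; python3 -m handwheel '0 0 0 0 0 0 40; 0 0 0 0 0 0 40; 0 0 0 0 0 0 40; 0 0 0 0 0 0 40; 0 0 0 0 0 0 40; 0 0 0 0 0 0 40' 25
```

```text
clock: 4.6
position: [0.4959, 0.0418, 0.1565]
ee_rot: [0.028, 0.707, -0.028, 0.706]
ft_force: [0.1, 0.4, -0.4]
grip_width: 0.815
clock: 5.2
position: [0.4972, 0.0425, 0.1587]
ee_rot: [0.027, 0.706, -0.027, 0.707]
ft_force: [-0.9, 2.8, 6.4]
grip_width: 0.511
```

```bash
python3 -m handwheel '-1 0 0 0 0 0 40; -1 0 0 0 0 0 40; 0 0 0 0 0 0 40';python3 -m handwheel '-1 0 0 0 0 0 40; 0 0 0 0 0 0 40'; python3 - <<'E'
from h import *
w=snap("wrist");cv2.imwrite("pics/c.png",w["color"])
E
```

```text
clock: 5.5
position: [0.4969, 0.0425, 0.1597]
ee_rot: [0.027, 0.706, -0.027, 0.707]
ft_force: [3.2, 3.5, -1.7]
grip_width: 0.51
clock: 5.7
position: [0.4968, 0.0425, 0.1605]
ee_rot: [0.027, 0.706, -0.027, 0.707]
ft_force: [3.0, 4.1, -2.0]
grip_width: 0.512
```

View pics/c.png

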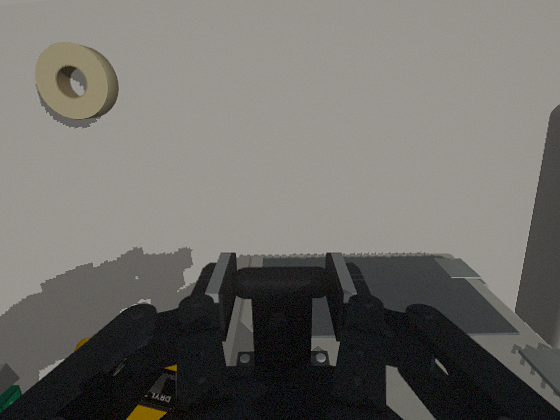

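```bash
python3 -m handwheel '0 .7 1.5 0 0 0 40; 0 0 0 0 0 0 40'; python3 -m handwheel '-1.5 0 .1 0 0 0 40; -1.5 0 .1 0 0 0 40; 0 0 0 0 0 0 40'; python3 -m handwheel '-1 0 .1 0 0 0 40; 0 0 0 0 0 0 40';
```

```text
clock: 5.95
position: [0.4971, 0.0425, 0.1597]
ee_rot: [0.027, 0.707, -0.027, 0.706]
ft_force: [-3.7, 1.9, -1.7]
grip_width: 0.512
clock: 6.25
position: [0.4973, 0.0425, 0.1631]
ee_rot: [0.027, 0.707, -0.027, 0.706]
ft_force: [-4.3, 3.4, -2.3]
grip_width: 0.516
clock: 6.45
position: [0.4974, 0.0425, 0.164]
ee_rot: [0.027, 0.707, -0.027, 0.706]
ft_force: [-5.3, 3.3, -2.7]
grip_width: 0.508
```

```bash
python3 -m handwheel '-1 0 -.3 0 0 0 40; 0 0 0 0 0 0 40';  python3 -m handwheel '-1 0 -.2 0 0 0 40; 0 0 0 0 0 0 40'; python3 -m handwheel '-1 0 .1 0 0 0 40; 0 0 0 0 0 0 40'; python3 -m handwheel '-1 0 .2 0 0 0 40; 0 0 0 0 0 0 40'
```

```text
clock: 6.65
position: [0.4975, 0.0424, 0.1652]
ee_rot: [0.027, 0.707, -0.027, 0.706]
ft_force: [-4.2, 2.3, -3.0]
grip_width: 0.508
clock: 6.85
position: [0.4976, 0.0424, 0.1664]
ee_rot: [0.027, 0.707, -0.027, 0.706]
ft_force: [-3.0, 3.6, -1.7]
grip_width: 0.511
clock: 7.05
position: [0.4978, 0.0424, 0.1674]
ee_rot: [0.027, 0.707, -0.027, 0.707]
ft_force: [-4.2, 3.1, -4.1]
grip_width: 0.507
clock: 7.25
position: [0.4979, 0.0424, 0.1683]
ee_rot: [0.027, 0.707, -0.027, 0.706]
ft_force: [-4.7, 2.3, -2.2]
grip_width: 0.51
```

```bash
python3 -m handwheel '-1 0 .1 0 0 0 40; 0 0 0 0 0 0 40';  python3 -m handwheel '-1 0 .1 0 0 0 40; 0 0 0 0 0 0 40'; python3 -m handwheel '-1 0 .2 0 0 0 40; 0 0 0 0 0 0 40'; 
```

```text
clock: 7.45
position: [0.4981, 0.0424, 0.1694]
ee_rot: [0.027, 0.707, -0.027, 0.707]
ft_force: [-3.8, 3.3, -2.6]
grip_width: 0.512
clock: 7.65
position: [0.4983, 0.0424, 0.1704]
ee_rot: [0.027, 0.707, -0.027, 0.707]
ft_force: [-3.4, 3.1, -3.1]
grip_width: 0.511
clock: 7.85
position: [0.4988, 0.0423, 0.1716]
ee_rot: [0.027, 0.706, -0.027, 0.707]
ft_force: [-1.5, 2.8, -3.5]
grip_width: 0.513
```

```bash
python3 -m handwheel '-1 0 .3 0 0 0 40; 0 0 0 0 0 0 40';  python3 -m handwheel '-1 0 .3 0 0 0 40; 0 0 0 0 0 0 40'; python3 -m handwheel '-1 0 .3 0 0 0 40; 0 0 0 0 0 0 40'; 
```

```text
clock: 8.05
position: [0.499, 0.0423, 0.1725]
ee_rot: [0.027, 0.706, -0.027, 0.707]
ft_force: [-2.7, 2.5, -3.8]
grip_width: 0.511
clock: 8.25
position: [0.4993, 0.0424, 0.1735]
ee_rot: [0.027, 0.706, -0.027, 0.707]
ft_force: [-1.2, 2.8, -3.4]
grip_width: 0.509
clock: 8.45
position: [0.4997, 0.0423, 0.1745]
ee_rot: [0.027, 0.706, -0.027, 0.707]
ft_force: [-0.5, 3.1, -3.8]
grip_width: 0.51
```

```bash
python3 -m handwheel '-1 0 .5 0 0 0 40; 0 0 0 0 0 0 40';  python3 -m handwheel '-1 0 .4 0 0 0 40; 0 0 0 0 0 0 40'; python3 -m handwheel '-1 0 .4 0 0 0 40; 0 0 0 0 0 0 40'; 
```

```text
clock: 8.65
position: [0.4999, 0.0423, 0.1754]
ee_rot: [0.027, 0.707, -0.027, 0.707]
ft_force: [-0.7, 2.7, -3.3]
grip_width: 0.508
clock: 8.85
position: [0.5004, 0.0423, 0.1765]
ee_rot: [0.027, 0.706, -0.027, 0.707]
ft_force: [-0.7, 2.5, -3.6]
grip_width: 0.511
clock: 9.05
position: [0.5007, 0.0422, 0.1774]
ee_rot: [0.027, 0.707, -0.027, 0.707]
ft_force: [-1.4, 2.3, -3.9]
grip_width: 0.512
```

```bash
python3 -m handwheel '-1 0 .4 0 0 0 40; 0 0 0 0 0 0 40';  python3 -m handwheel '-1 0 .4 0 0 0 40; 0 0 0 0 0 0 40'; python3 -m handwheel '-1 0 .4 0 0 0 40; 0 0 0 0 0 0 40'; 
```

```text
clock: 9.25
position: [0.5011, 0.0422, 0.1784]
ee_rot: [0.027, 0.707, -0.027, 0.707]
ft_force: [-1.0, 3.3, -3.8]
grip_width: 0.51
clock: 9.45
position: [0.5015, 0.0422, 0.1794]
ee_rot: [0.027, 0.707, -0.027, 0.707]
ft_force: [-0.8, 3.2, -4.7]
grip_width: 0.511
clock: 9.65
position: [0.502, 0.0422, 0.1804]
ee_rot: [0.027, 0.706, -0.027, 0.707]
ft_force: [-0.5, 3.1, -4.3]
grip_width: 0.507
```

```bash
python3 -m handwheel '-1 0 .5 0 0 0 40; 0 0 0 0 0 0 40';  python3 -m handwheel '-1 0 .5 0 0 0 40; 0 0 0 0 0 0 40'; python3 -m handwheel '-1 0 .5 0 0 0 40; 0 0 0 0 0 0 40'; 
```

```text
clock: 9.85
position: [0.5025, 0.0421, 0.1815]
ee_rot: [0.027, 0.707, -0.027, 0.707]
ft_force: [-0.3, 3.1, -4.5]
grip_width: 0.511
clock: 10.05
position: [0.5029, 0.0421, 0.1824]
ee_rot: [0.027, 0.707, -0.027, 0.707]
ft_force: [-0.2, 3.4, -4.4]
grip_width: 0.51
clock: 10.25
position: [0.5034, 0.042, 0.1834]
ee_rot: [0.027, 0.707, -0.027, 0.707]
ft_force: [-0.8, 3.1, -4.0]
grip_width: 0.514
```

```bash
python3 -m handwheel '-1 0 .5 0 0 0 40; 0 0 0 0 0 0 40';  python3 -m handwheel '-1 0 .5 0 0 0 40; 0 0 0 0 0 0 40'; python3 -m handwheel '-1 0 .5 0 0 0 40; 0 0 0 0 0 0 40'; 
```

```text
clock: 10.45
position: [0.504, 0.042, 0.1845]
ee_rot: [0.027, 0.706, -0.027, 0.707]
ft_force: [-0.8, 3.7, -4.5]
grip_width: 0.515
clock: 10.65
position: [0.5044, 0.042, 0.1854]
ee_rot: [0.027, 0.707, -0.027, 0.707]
ft_force: [-1.2, 3.6, -5.3]
grip_width: 0.513
clock: 10.85
position: [0.505, 0.0419, 0.1864]
ee_rot: [0.027, 0.707, -0.027, 0.707]
ft_force: [-0.5, 4.1, -5.2]
grip_width: 0.508
```

```bash
python3 -m handwheel '-1 0 .55 0 0 0 40; 0 0 0 0 0 0 40';  python3 -m handwheel '-1 0 .55 0 0 0 40; 0 0 0 0 0 0 40'
```

```text
clock: 11.05
position: [0.5055, 0.0419, 0.1875]
ee_rot: [0.027, 0.706, -0.027, 0.707]
ft_force: [-1.1, 3.6, -5.7]
grip_width: 0.512
clock: 11.25
position: [0.5061, 0.0418, 0.1884]
ee_rot: [0.027, 0.706, -0.027, 0.707]
ft_force: [-0.4, 3.8, -3.9]
grip_width: 0.509
```

```bash
python3 -m handwheel '-1 0 .6 0 0 0 40; 0 0 0 0 0 0 40';  python3 -m handwheel '-1 0 .6 0 0 0 40; 0 0 0 0 0 0 40'
```

```text
clock: 11.45
position: [0.5066, 0.0418, 0.1894]
ee_rot: [0.027, 0.707, -0.027, 0.707]
ft_force: [0.7, 2.3, -5.1]
grip_width: 0.51
clock: 11.65
position: [0.5073, 0.0418, 0.1904]
ee_rot: [0.027, 0.706, -0.027, 0.707]
ft_force: [-0.4, 3.6, -5.8]
grip_width: 0.507
```

```bash
python3 -m handwheel '-.8 0 .6 0 0 0 40; 0 0 0 0 0 0 40';  python3 -m handwheel '-.8 0 .5 0 0 0 40; 0 0 0 0 0 0 40'; python3 - <<'E'
from h import *
w=snap("wrist");cv2.imwrite("pics/d.png",w["color"])
w=snap("side");cv2.imwrite("pics/d2.png",cv2.resize(w["color"][110:240,220:360],None,fx=4,fy=4))
E
```

```text
clock: 11.85
position: [0.5078, 0.0417, 0.1912]
ee_rot: [0.027, 0.707, -0.027, 0.707]
ft_force: [-0.4, 4.2, -5.8]
grip_width: 0.511
clock: 12.05
position: [0.5082, 0.0417, 0.192]
ee_rot: [0.027, 0.707, -0.027, 0.707]
ft_force: [-0.9, 4.5, -4.8]
grip_width: 0.511
```

View pics/d.png

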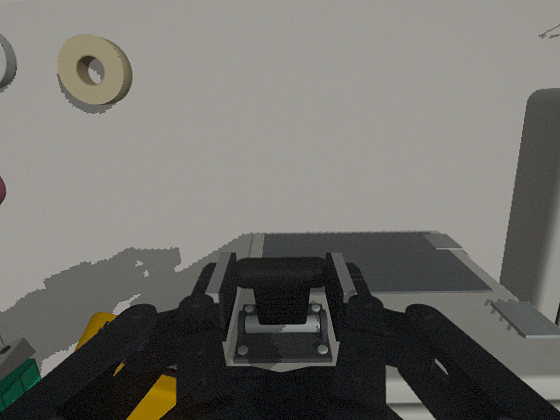

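View pics/d2.png

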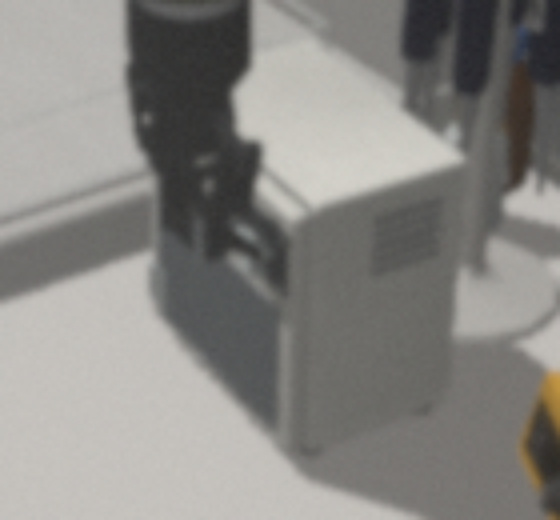

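```bash
python3 - <<'E'
from h import *
o=manip.get_obs();w=snap("wrist");T=R.from_quat(o["ee_rot"]).as_matrix()
for v in range(255,335,5):
    p=w["P"][v,283]; print(v,p.round(4),((p-o["position"])@T).round(4))
print(o["ft_force"])
for z in (.1885,.189,.1865,.181): print(z,proj(w,o["position"]+T@np.array([-(z-.192)-.0,0,0])))
E
```

```text
255 [0.5621 0.0387 0.0763] [0.1155 0.0012 0.054 ]
260 [0.4979 0.0425 0.2051] [-0.0132  0.     -0.0103]
265 [0.4984 0.0425 0.2087] [-0.0169  0.     -0.0098]
270 [0.4998 0.0423 0.2106] [-0.0187 -0.     -0.0084]
275 [0.5018 0.0422 0.2114] [-0.0195 -0.     -0.0064]
280 [0.5047 0.042  0.2108] [-0.0189  0.     -0.0035]
285 [0.5072 0.0418 0.2107] [-0.0189  0.     -0.001 ]
290 [0.5166 0.0412 0.2004] [-0.0085  0.0001  0.0084]
295 [0.5203 0.0409 0.199 ] [-0.0071  0.0001  0.0121]
300 [0.5254 0.0406 0.1958] [-0.0039  0.0002  0.0173]
305 [0.5303 0.0402 0.1931] [-0.0012  0.0002  0.0222]
310 [0.5363 0.0398 0.1892] [0.0027 0.0002 0.0282]
315 [0.5412 0.0395 0.1869] [0.005  0.0003 0.0331]
320 [0.548  0.039  0.1824] [0.0095 0.0003 0.0399]
325 [0.554  0.0386 0.1792] [0.0127 0.0004 0.0459]
330 [0.5577 0.0383 0.1789] [0.013  0.0004 0.0497]
[-1.65517403  4.12461183 -4.18651549]
0.1885 [[282.6444355  262.29978237]]
0.189 [[282.65081687 262.78045938]]
0.1865 [[282.61927427 260.4045662 ]]
0.181 [[282.55295307 255.40950215]]
```

```bash
python3 -m handwheel '-1 0 .5 0 0 0 40; 0 0 0 0 0 0 40';  python3 -m handwheel '-1 0 .5 0 0 0 40; 0 0 0 0 0 0 40'
```

```text
clock: 12.4
position: [0.509, 0.0416, 0.1931]
ee_rot: [0.027, 0.706, -0.027, 0.707]
ft_force: [-0.1, 3.8, -4.2]
grip_width: 0.51
clock: 12.6
position: [0.5095, 0.0416, 0.194]
ee_rot: [0.027, 0.706, -0.027, 0.707]
ft_force: [2.4, 4.9, -6.6]
grip_width: 0.509
```

```bash
python3 -m handwheel '0 0 .3 0 0 0 40; 0 0 0 0 0 0 40';  python3 -m handwheel '-.7 0 .4 0 0 0 40; 0 0 0 0 0 0 40'
```

```text
clock: 12.8
position: [0.5095, 0.0416, 0.1939]
ee_rot: [0.027, 0.707, -0.027, 0.707]
ft_force: [-0.6, 4.0, -5.8]
grip_width: 0.508
clock: 13.0
position: [0.5098, 0.0416, 0.1944]
ee_rot: [0.027, 0.707, -0.027, 0.706]
ft_force: [0.2, 6.1, -8.4]
grip_width: 0.505
```

```bash
cat > bar.py <<'E'
from h import *
o=manip.get_obs();w=snap("wrist");T=R.from_quat(o["ee_rot"]).as_matrix()
for v in range(255,295,4):
    p=w["P"][v,283]; print(v,p.round(4),((p-o["position"])@T).round(4))
print(o["ft_force"])
E
python3 bar.py
```

```text
255 [0.5626 0.0386 0.0807] [0.1137 0.0011 0.053 ]
259 [0.4984 0.0425 0.2088] [-0.0144  0.     -0.0114]
263 [0.4997 0.0423 0.21  ] [-0.0155  0.     -0.0101]
267 [0.5002 0.0423 0.2126] [-0.0182 -0.     -0.0095]
271 [0.5022 0.0421 0.2127] [-0.0183 -0.     -0.0076]
275 [0.5033 0.0421 0.2141] [-0.0197 -0.     -0.0065]
279 [0.5054 0.0419 0.214 ] [-0.0195 -0.     -0.0044]
283 [0.5082 0.0417 0.2125] [-0.0181  0.     -0.0015]
287 [0.5168 0.0411 0.2025] [-0.0081  0.0001  0.007 ]
291 [0.5207 0.0409 0.1999] [-0.0055  0.0001  0.0109]
[ 0.22096328  6.0779788  -8.42684244]
```

```bash
python3 -m handwheel '-.4 0 .2 0 0 0 40; 0 0 0 0 0 0 40'; python3 -m handwheel '0 0 0 0 0 0 40; 0 0 0 0 0 0 40'
```

```text
clock: 13.25
position: [0.5101, 0.0415, 0.195]
ee_rot: [0.027, 0.707, -0.027, 0.707]
ft_force: [0.9, 4.5, -8.4]
grip_width: 0.511
clock: 13.45
position: [0.5101, 0.0415, 0.195]
ee_rot: [0.027, 0.707, -0.027, 0.707]
ft_force: [0.3, 4.2, -8.4]
grip_width: 0.51
```

```bash
python3 -m handwheel '-.6 0 .3 0 0 0 40; 0 0 0 0 0 0 40';  python3 -m handwheel '-.5 0 .3 0 0 0 40; 0 0 0 0 0 0 40';python3 bar.py
```

```text
clock: 13.65
position: [0.5103, 0.0415, 0.1954]
ee_rot: [0.027, 0.707, -0.027, 0.706]
ft_force: [0.3, 4.9, -11.1]
grip_width: 0.508
clock: 13.85
position: [0.5104, 0.0415, 0.1956]
ee_rot: [0.027, 0.707, -0.027, 0.706]
ft_force: [0.0, 5.6, -11.8]
grip_width: 0.506
255 [0.4995 0.0424 0.2053] [-0.0096  0.0001 -0.0109]
259 [0.4992 0.0424 0.2097] [-0.0141  0.     -0.0113]
263 [0.5002 0.0423 0.2115] [-0.0159  0.     -0.0103]
267 [0.5018 0.0422 0.2122] [-0.0166  0.     -0.0086]
271 [0.5027 0.0421 0.2141] [-0.0185 -0.     -0.0078]
275 [0.5048 0.0419 0.2139] [-0.0183  0.     -0.0056]
279 [0.5064 0.0418 0.2145] [-0.0189  0.     -0.004 ]
283 [0.509  0.0416 0.2137] [-0.0181  0.     -0.0015]
287 [0.5189 0.041  0.2015] [-0.0059  0.0001  0.0084]
291 [0.5215 0.0408 0.2009] [-0.0053  0.0001  0.0111]
[  0.03937244   5.56306836 -11.79472612]
```

```bash
python3 -m handwheel '.7 0 0 0 0 0 40; 0 0 0 0 0 0 40';  python3 -m handwheel '0 .7 -1.7 .01 0 0 40; 0 0 0 0 0 0 40'; python3 -m handwheel '0 .7 -1.7 .01 0 0 40; 0 0 0 0 0 0 40'
```

```text
clock: 14.1
position: [0.5103, 0.0415, 0.1953]
ee_rot: [0.027, 0.707, -0.027, 0.706]
ft_force: [-1.6, 4.9, -7.2]
grip_width: 0.51
clock: 14.3
position: [0.5091, 0.0421, 0.1953]
ee_rot: [0.031, 0.706, -0.031, 0.707]
ft_force: [1.2, 3.8, -10.5]
grip_width: 0.507
clock: 14.5
position: [0.5073, 0.0429, 0.1954]
ee_rot: [0.034, 0.706, -0.035, 0.706]
ft_force: [1.8, 2.5, -10.7]
grip_width: 0.505
```

```bash
python3 -m handwheel '0 .7 -1.7 .01 0 0 40; 0 0 0 0 0 0 40';  python3 -m handwheel '0 .7 -1.7 .01 0 0 40; 0 0 0 0 0 0 40'; python3 -m handwheel '0 .7 -1.7 .01 0 0 40; 0 0 0 0 0 0 40'
```

```text
clock: 14.7
position: [0.5058, 0.0438, 0.1959]
ee_rot: [0.038, 0.706, -0.038, 0.706]
ft_force: [0.2, 2.3, -6.1]
grip_width: 0.51
clock: 14.9
position: [0.5041, 0.0447, 0.1957]
ee_rot: [0.041, 0.706, -0.042, 0.706]
ft_force: [0.2, 1.8, -6.5]
grip_width: 0.507
clock: 15.1
position: [0.5024, 0.0455, 0.1955]
ee_rot: [0.045, 0.706, -0.045, 0.706]
ft_force: [-0.3, -0.4, -5.7]
grip_width: 0.509
```

```bash
python3 -m handwheel '0 1.3 -3.4 .02 0 0 40; 0 0 0 0 0 0 40'; python3 bar.py; python3 -m handwheel '0 1.3 -3.4 .02 0 0 40; 0 0 0 0 0 0 40'; python3 -m handwheel '0 1.3 -3.4 .02 0 0 40; 0 0 0 0 0 0 40'
```

```text
clock: 15.3
position: [0.4989, 0.0473, 0.1954]
ee_rot: [0.052, 0.705, -0.052, 0.705]
ft_force: [-1.1, -1.9, -4.7]
grip_width: 0.507
255 [0.4877 0.0491 0.206 ] [-0.0106  0.0001 -0.0114]
259 [0.488  0.049  0.2092] [-0.0138  0.0001 -0.0111]
263 [0.4892 0.0488 0.2107] [-0.0153  0.0001 -0.0099]
267 [0.4901 0.0487 0.2125] [-0.0171  0.     -0.0089]
271 [0.4917 0.0484 0.2131] [-0.0177  0.     -0.0073]
275 [0.4926 0.0483 0.2149] [-0.0196  0.     -0.0063]
279 [0.4956 0.0479 0.2133] [-0.0179  0.     -0.0034]
283 [0.4975 0.0476 0.2135] [-0.0181  0.0001 -0.0015]
287 [0.5068 0.0463 0.2021] [-0.0067  0.0002  0.008 ]
291 [0.51   0.0458 0.2005] [-0.0052  0.0002  0.0112]
[-1.07725614 -1.86968532 -4.7079618 ]
clock: 15.55
position: [0.4957, 0.0491, 0.1954]
ee_rot: [0.059, 0.705, -0.06, 0.704]
ft_force: [-1.9, -3.0, -5.1]
grip_width: 0.51
clock: 15.75
position: [0.4926, 0.0509, 0.1954]
ee_rot: [0.066, 0.704, -0.067, 0.704]
ft_force: [-2.4, -4.1, -5.0]
grip_width: 0.506
```

```bash
python3 -m handwheel '0 -.3 -3.4 .02 0 0 40; 0 .8 -3.4 .02 0 0 40; 0 .8 -3.4 .02 0 0 40; 0 0 0 0 0 0 40'; python3 -m handwheel '0 2.8 -8.5 .05 0 0 40; 0 2.8 -8.5 .05 0 0 40; 0 0 0 0 0 0 40'
```

```text
clock: 16.15
position: [0.4834, 0.0561, 0.1957]
ee_rot: [0.088, 0.701, -0.086, 0.702]
ft_force: [2.6, 5.5, -6.9]
grip_width: 0.512
clock: 16.45
position: [0.4686, 0.0667, 0.1959]
ee_rot: [0.123, 0.696, -0.121, 0.697]
ft_force: [4.0, 4.8, -8.1]
grip_width: 0.506
```

```bash
python3 -m handwheel '0 4.2 -8.5 .05 0 0 40; 0 3.4 -8.5 .05 0 0 40; 0 3.4 -8.5 .05 0 0 40; 0 0 0 0 0 0 40'; python3 bar.py;  python3 - <<'E'
from h import *
o=manip.get_obs();w=snap("wrist");T=R.from_quat(o["ee_rot"]).as_matrix();print(T.round(3))
cv2.imwrite("pics/e.png",w["color"])
h=np.array([.5848,.2101]);d=o["position"][:2]-h;print(np.linalg.norm(d),(np.r_[d,0]@T))
E
```

```text
clock: 16.85
position: [0.4487, 0.0851, 0.1956]
ee_rot: [0.174, 0.685, -0.174, 0.685]
ft_force: [1.8, -0.0, -5.1]
grip_width: 0.508
255 [0.4967 0.0607 0.0811] [0.1145 0.0014 0.0538]
259 [0.4404 0.0899 0.2072] [-0.0117  0.0003 -0.0096]
263 [0.4406 0.0898 0.2105] [-0.0149  0.0003 -0.0093]
267 [0.4416 0.0893 0.2121] [-0.0166  0.0003 -0.0083]
271 [0.4432 0.0884 0.2124] [-0.0168  0.0003 -0.0064]
275 [0.444  0.088  0.2142] [-0.0187  0.0003 -0.0055]
279 [0.4465 0.0866 0.2129] [-0.0174  0.0003 -0.0027]
283 [0.4484 0.0856 0.2126] [-0.0171  0.0003 -0.0005]
287 [0.4557 0.0817 0.203 ] [-0.0075  0.0004  0.0078]
291 [0.4595 0.0797 0.2   ] [-0.0045  0.0005  0.012 ]
[ 1.76316413 -0.0408664  -5.13160084]
[[ 0.001  0.476  0.879]
 [-0.     0.879 -0.476]
 [-1.     0.     0.001]]
0.18478657420021125 [-9.67496281e-05 -1.74949307e-01 -5.94878857e-02]
```

View pics/e.png

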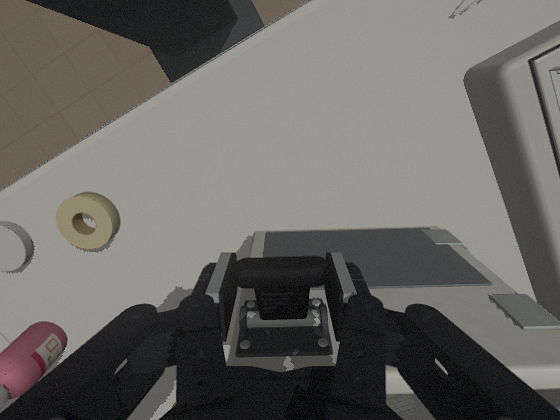

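```bash
python3 -m handwheel '0 6.9 -17 .1 0 0 40; 0 6.9 -17 .1 0 0 40; 0 6.9 -17 .1 0 0 40; 0 0 0 0 0 0 40'; python3 -m handwheel '0 6.9 -17 .1 0 0 40; 0 6.9 -17 .1 0 0 40; 0 0 0 0 0 0 40'
```

```text
clock: 17.35
position: [0.4177, 0.1311, 0.1953]
ee_rot: [0.274, 0.652, -0.275, 0.651]
ft_force: [-1.8, -2.8, -6.1]
grip_width: 0.508
clock: 17.65
position: [0.4056, 0.1655, 0.1951]
ee_rot: [0.337, 0.622, -0.338, 0.621]
ft_force: [-4.9, -3.3, -4.9]
grip_width: 0.508
```

```bash
python3 -m handwheel '0 5.4 -17 .1 0 0 40; 0 6.2 -17 .1 0 0 40; 0 0 0 0 0 0 40'; python3 -m handwheel '0 6.3 -17 .1 0 0 40; 0 6.3 -17 .1 0 0 40; 0 3 -7 .04 0 0 40; 0 0 0 0 0 0 40'
```

```text
clock: 17.95
position: [0.4003, 0.2011, 0.1956]
ee_rot: [0.398, 0.584, -0.397, 0.585]
ft_force: [1.4, -2.1, -7.6]
grip_width: 0.512
clock: 18.35
position: [0.4032, 0.2434, 0.1953]
ee_rot: [0.465, 0.533, -0.465, 0.533]
ft_force: [-0.6, 0.1, -5.8]
grip_width: 0.506
```

```bash
python3 -m handwheel '0 2.8 -7 .04 0 0 40; 0 0 0 0 0 0 40'; python3 -m handwheel '0 2.8 -7 .04 0 0 40; 0 0 0 0 0 0 40'; python3 -m handwheel '0 1.3 -3.4 .02 0 0 40; 0 0 0 0 0 0 40';python3 - <<'E'
from h import *
o=manip.get_obs();T=R.from_quat(o["ee_rot"]).as_matrix();print(T.round(3),o["joint_pos"])
w=snap("wrist");cv2.imwrite("pics/f.png",w["color"])
print("phi",np.arctan2(T[0,1],T[1,1])-.064)
E
```

```text
clock: 18.55
position: [0.4047, 0.2503, 0.1954]
ee_rot: [0.475, 0.524, -0.475, 0.523]
ft_force: [-1.6, 0.2, -6.3]
grip_width: 0.508
clock: 18.75
position: [0.4066, 0.2577, 0.1954]
ee_rot: [0.486, 0.514, -0.486, 0.514]
ft_force: [-3.2, -0.0, -4.5]
grip_width: 0.508
clock: 18.95
position: [0.4076, 0.2613, 0.1954]
ee_rot: [0.491, 0.509, -0.491, 0.509]
ft_force: [-2.5, 0.5, -4.5]
grip_width: 0.51
[[-0.     0.999  0.035]
 [ 0.     0.035 -0.999]
 [-1.    -0.    -0.   ]] [-0.27768314  0.07041759 -0.39997735  1.85278828  0.02900386  1.22406789
 -0.65199549]
phi 1.4721617753040215
```

View pics/f.png

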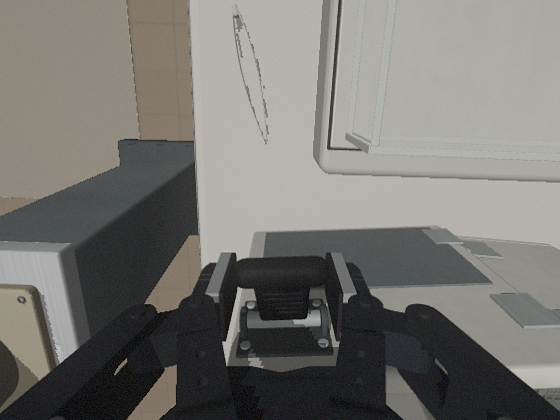

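```bash
python3 -m handwheel '0 0 0 0 0 0 60; 0 0 0 0 0 0 70; 0 0 0 0 0 0 70; -20 0 0 0 0 0 80; -40 0 0 0 0 0 85; -40 0 0 0 0 0 85; -20 0 0 0 0 0 85'; python3 - <<'E'
from h import *
for n in ("scene","side","wrist"):
    w=snap(n);cv2.imwrite(f"pics/g_{n}.png",w["color"])
    for t in ("bottle",):
        for d in cams.outline_of(n,t)[:1]:
            Q=w["P"][d["region"]];Q=Q[~np.isnan(Q[:,0])]
            for zl in ((.01,.06),(.088,.12)):
                q=Q[(Q[:,2]>zl[0])&(Q[:,2]<zl[1])]
                if len(q):print(n,t,round(d["conf"],2),zl,len(q),q.mean(0).round(4),np.percentile(q,3,axis=0).round(3),np.percentile(q,97,axis=0).round(3))
E
```

```text
clock: 19.7
position: [0.4085, 0.2619, 0.3193]
ee_rot: [0.493, 0.508, -0.49, 0.509]
ft_force: [0.4, 0.9, 0.2]
grip_width: 0.996
scene bottle 0.72 (0.01, 0.06) 212 [ 0.4882 -0.2633  0.0358] [ 0.469 -0.284  0.012] [ 0.516 -0.252  0.059]
scene bottle 0.72 (0.088, 0.12) 62 [ 0.4927 -0.2751  0.0989] [ 0.481 -0.29   0.089] [ 0.505 -0.265  0.106]
side bottle 0.76 (0.01, 0.06) 337 [ 0.4798 -0.298   0.0354] [ 0.467 -0.31   0.012] [ 0.506 -0.273  0.059]
side bottle 0.76 (0.088, 0.12) 152 [ 0.4908 -0.2866  0.0981] [ 0.479 -0.298  0.089] [ 0.505 -0.272  0.103]
```

View pics/g_scene.png

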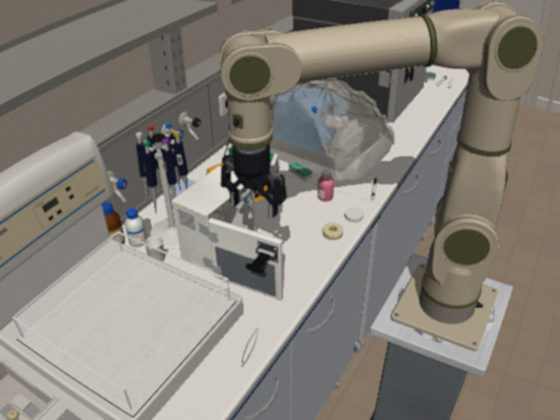

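View pics/g_wrist.png

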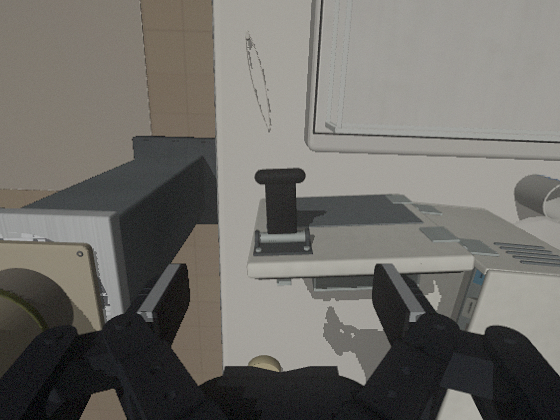

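View pics/g_side.png

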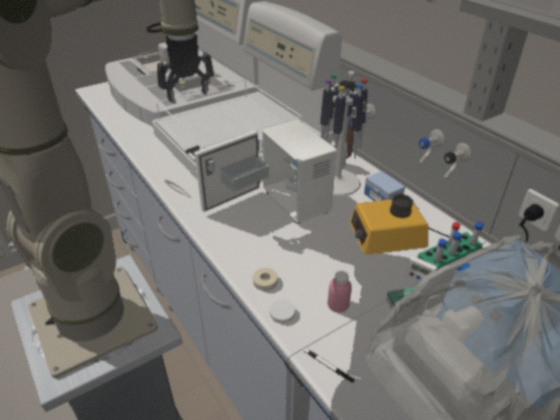

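```bash
python3 -m handwheel '0 2 20 0 0 0 85; 0 5 40 0 0 0 85; 0 6 46 0 0 0 85; 0 6 46 0 0 0 85; 0 6 46 0 0 0 85; 0 6 46 0 0 0 85; 0 6 46 0 0 0 85; 0 6 46 0 0 0 85';  python3 -m handwheel '10 6 46 0 0 0 85; 20 6 46 0 0 0 85; 25 6 46 0 0 0 85; 25 6 46 0 0 0 85; 25 2 30 0 0 0 85; 15 0 15 0 0 0 85; 0 0 0 0 0 0 85'; python3 - <<'E'
from h import *
o=manip.get_obs();T=R.from_quat(o["ee_rot"]).as_matrix();print(o["clock"],o["position"],T.round(3))
w=snap("wrist");im=w["color"].copy()
p=proj(w,[.492,-.281,.1])[0];print(p)
cv2.imwrite("pics/h.png",im)
d=cams.outline_of("wrist","bottle")[0];print(d["box"],d["conf"])
Q=w["P"][d["region"]];q=Q[Q[:,2]>.093];print(len(q),q.min(0),q.max(0),cv2.minEnclosingCircle(q[:,:2].astype(np.float32)*1000), np.nanmax(Q[:,2]))
for z in range(0,110,10):
    q=Q[abs(Q[:,2]-z/1000)<.005]
    if len(q): print(z,len(q),np.ptp(q[:,0]),np.ptp(q[:,1]))
E
```

```text
clock: 20.8
position: [0.4616, -0.0749, 0.3145]
ee_rot: [0.491, 0.509, -0.492, 0.508]
ft_force: [1.3, 1.1, -0.3]
grip_width: 0.995
clock: 21.5
position: [0.493, -0.2968, 0.1949]
ee_rot: [0.491, 0.509, -0.493, 0.506]
ft_force: [0.1, 1.3, 0.1]
grip_width: 0.996
21.5 [ 0.49295688 -0.29683201  0.19492844] [[-0.005  0.999  0.031]
 [ 0.002  0.031 -1.   ]
 [-1.    -0.005 -0.002]]
[280.11201163 184.72440545]
[250.3, 134.7, 63.3, 66.3] 0.73
1181 [ 0.47856483 -0.29762077  0.09300469] [ 0.50906251 -0.2667987   0.10192972] ((493.6767578125, -282.40472412109375), 15.606183052062988) 0.1019297188755588
0 73 0.06351619363027716 0.07236091730631217
10 34 0.038522127840384834 0.00929848674556577
20 50 0.043122896457456594 0.0117350504690385
30 55 0.04697430621717952 0.017333039347268042
40 63 0.04586532123264642 0.014579792380402412
50 81 0.046507790426153384 0.018369415105617737
60 162 0.051070989858175875 0.02900582364055504
70 817 0.049379142751612315 0.04842302154805955
80 513 0.03939895932383375 0.033612875599091596
90 102 0.030223214975302004 0.018100663100419967
100 1156 0.030355197900156172 0.030752445319217614
```

View pics/h.png

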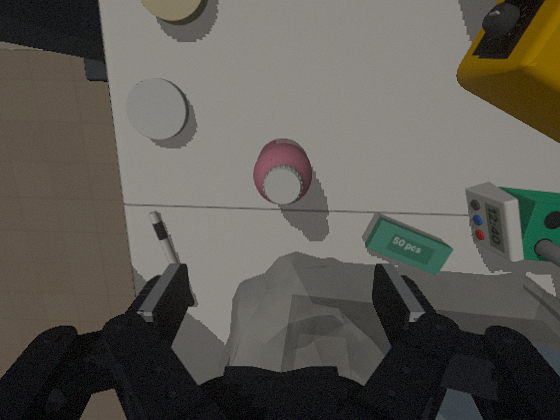

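```bash
python3 - <<'E'
from h import *
for n in ("scene","side","wrist"):
    P=snap(n)["P"].reshape(-1,3);P=P[~np.isnan(P[:,0])]
    for zl in (.03,.07,.12,.2):
        q=P[(P[:,0]>.40)&(P[:,0]<.60)&(P[:,1]<-.23)&(P[:,1]>-.42)&(P[:,2]>zl)&(P[:,2]<zl+.05)]
        if len(q): print(n,zl,len(q),np.percentile(q,2,axis=0).round(3),np.percentile(q,98,axis=0).round(3))
E
```

```text
scene 0.03 666 [ 0.47  -0.418  0.031] [ 0.597 -0.254  0.079]
scene 0.07 461 [ 0.476 -0.419  0.071] [ 0.597 -0.258  0.118]
scene 0.12 58 [ 0.537 -0.42   0.121] [ 0.596 -0.408  0.151]
scene 0.2 118 [ 0.439 -0.303  0.213] [ 0.552 -0.277  0.249]
side 0.03 668 [ 0.468 -0.419  0.031] [ 0.596 -0.27   0.079]
side 0.07 413 [ 0.472 -0.418  0.071] [ 0.571 -0.27   0.114]
side 0.12 20 [ 0.547 -0.42   0.12 ] [ 0.59  -0.415  0.141]
side 0.2 269 [ 0.44  -0.309  0.214] [ 0.547 -0.284  0.249]
wrist 0.03 5345 [ 0.473 -0.418  0.031] [ 0.594 -0.257  0.079]
wrist 0.07 5576 [ 0.475 -0.419  0.071] [ 0.594 -0.263  0.117]
wrist 0.12 176 [ 0.528 -0.42   0.12 ] [ 0.591 -0.415  0.131]
wrist 0.2 5852 [ 0.441 -0.306  0.214] [ 0.551 -0.282  0.25 ]
```

```bash
python3 -m handwheel '0 1 -15 0 0 0 60; 0 0 0 0 0 0 60; 30 0 0 0 0 0 60; 35 0 0 0 0 0 60; 25 0 0 0 0 0 60; 14 0 0 0 0 0 60; 5 0 0 0 0 0 60; 0 0 0 0 0 0 60' 30; python3 -m handwheel '0 0 0 0 0 0 20; 0 0 0 0 0 0 20; 0 0 0 0 0 0 20; 0 0 0 0 0 0 20; 0 0 0 0 0 0 20; 0 0 0 0 0 0 20' 30; python3 - <<'E'
from h import *
w=snap("wrist");cv2.imwrite("pics/i.png",w["color"])
E
```

```text
clock: 22.55
position: [0.4957, -0.2806, 0.0895]
ee_rot: [0.491, 0.508, -0.491, 0.509]
ft_force: [-0.5, -0.1, 1.0]
grip_width: 0.706
clock: 23.15
position: [0.4961, -0.2813, 0.0905]
ee_rot: [0.492, 0.508, -0.491, 0.509]
ft_force: [-1.4, -0.8, 6.8]
grip_width: 0.333
```

View pics/i.png

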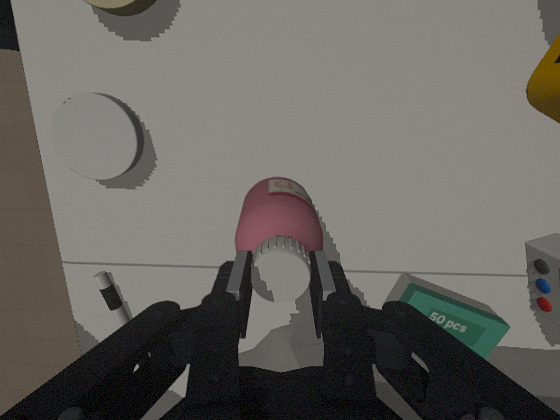

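```bash
python3 -m handwheel '0 0 0 0 0 0 50; 0 0 0 0 0 0 50; 3 0 0 0 0 0 50; 2 0 0 0 0 0 50; 0 0 0 0 0 0 50'; python3 -m handwheel '0 0 0 0 0 0 20; 0 0 0 0 0 0 20; 0 0 0 0 0 0 20; 0 0 0 0 0 0 20; 0 0 0 0 0 0 20' 35;  python3 -m handwheel '-5 0 0 0 0 0 20; -15 0 0 0 0 0 20; -25 0 0 0 0 0 20;  0 0 0 0 0 0 20'; python3 - <<'E'
from h import *
w=snap("wrist");cv2.imwrite("pics/j.png",w["color"])
w=snap("side");cv2.imwrite("pics/j2.png",cv2.resize(w["color"][180:340,260:420],None,fx=3.5,fy=3.5))
E
```

```text
clock: 23.7
position: [0.4951, -0.2806, 0.0836]
ee_rot: [0.491, 0.509, -0.492, 0.508]
ft_force: [1.2, -0.4, -0.3]
grip_width: 0.586
clock: 24.2
position: [0.4954, -0.2808, 0.0843]
ee_rot: [0.491, 0.508, -0.491, 0.508]
ft_force: [-1.5, -0.5, 1.8]
grip_width: 0.338
clock: 24.6
position: [0.4974, -0.2818, 0.1335]
ee_rot: [0.492, 0.506, -0.491, 0.51]
ft_force: [-0.2, -0.5, -1.9]
grip_width: 0.336
```

View pics/j.png

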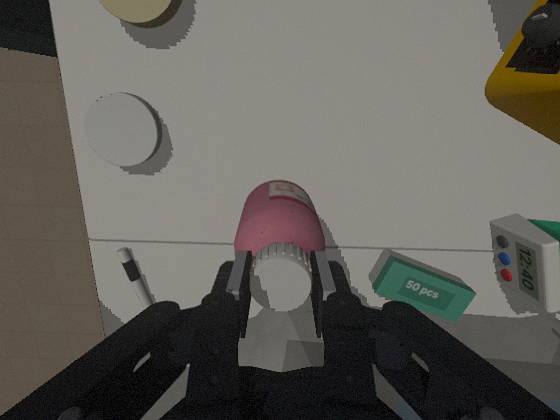

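View pics/j2.png

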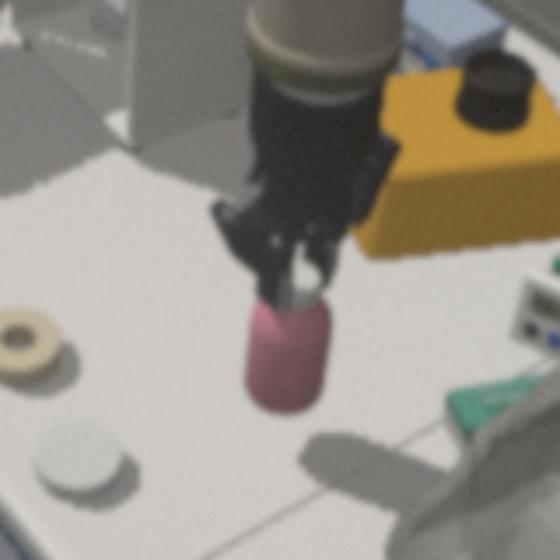

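```bash
python3 -m handwheel '-20 0 0 0 0 0 20; -35 0 0 0 0 0 20; -40 2 -20 0 0 0 20; -30 3 -35 0 0 0 20; 0 4 -45 0 0 0 20; 0 4 -45 0 0 0 20; 0 4 -45 0 0 0 20; 0 4 -45 0 0 0 20'; python3 -m handwheel '0 4 -45 0 0 0 20; 0 2 -35 0 0 0 20; 0 2 -20 0 0 0 20; 0 0 -8 0 0 0 20; 0 0 0 0 0 0 20'; python3 - <<'E'
from h import *
o=manip.get_obs();T=R.from_quat(o["ee_rot"]).as_matrix();print(o["clock"],o["position"],T.round(3))
w=snap("wrist");cv2.imwrite("pics/k.png",w["color"]);np.save("kw.npy",w["P"])
w=snap("side");cv2.imwrite("pics/k2.png",cv2.resize(w["color"][80:240,160:340],None,fx=4,fy=3.7));np.save("ks.npy",w["P"])
w=snap("scene");np.save("kc.npy",w["P"])
E
```

```text
clock: 25.5
position: [0.5078, -0.0433, 0.2537]
ee_rot: [0.491, 0.509, -0.492, 0.508]
ft_force: [1.0, 0.4, -1.2]
grip_width: 0.341
clock: 26.0
position: [0.5124, 0.0635, 0.2537]
ee_rot: [0.491, 0.509, -0.491, 0.509]
ft_force: [0.7, -0.3, -1.4]
grip_width: 0.335
26.0 [0.51244464 0.06354574 0.25367049] [[-0.001  0.999  0.035]
 [-0.     0.035 -0.999]
 [-1.    -0.001  0.   ]]
```

View pics/k.png

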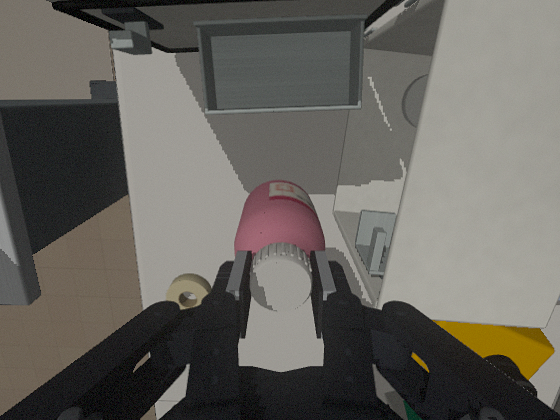

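View pics/k2.png

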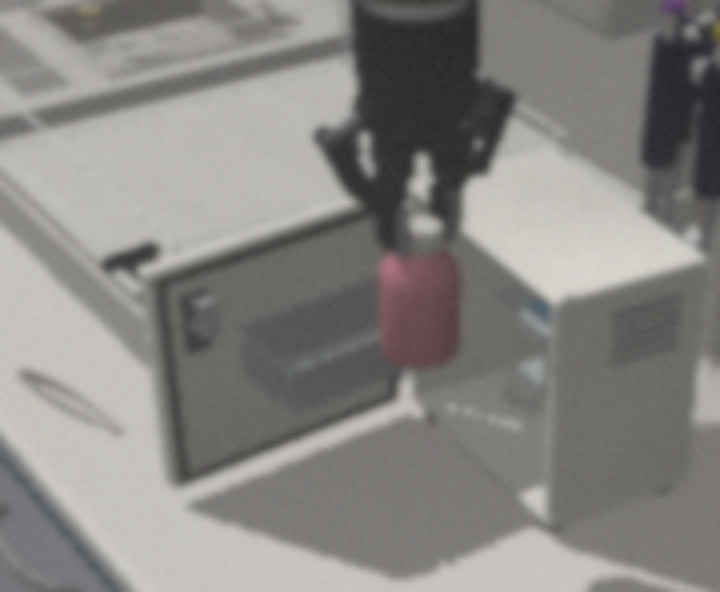

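```bash
python3 - <<'E'
from h import *
P=np.load("kw.npy")
for v in range(26,120,6): print(v,[tuple(P[v,u].round(3)) for u in (240,285,330)])
for u in list(range(192,220,3))+list(range(345,372,3)): print(u,P[65,u].round(4))
m=(abs(P[...,2]-.100)<.006);m[120:]=False
q=P[m];q=q[(q[:,0]>.42)&(q[:,0]<.6)&(q[:,1]>.1)];print("floor",len(q),np.percentile(q,1,axis=0),np.percentile(q,99,axis=0),cv2.minAreaRect(q[:,:2].astype(np.float32)*1000))
# model
ex=np.array([.998,-.064]);ey=np.array([.064,.998]);h=np.array([.5848,.2101])
for phi in (1.44,1.47,1.5):
    c,s=np.cos(phi),np.sin(phi)
    f=lambda x,y:h+(x*c+y*s)*ex+(-x*s+y*c)*ey
    print(phi,f(.039,-.0775),f(.039-.029,-.0775),f(.039+.032,-.0775))
S=np.load("ks.npy")
E
```

```text
26 [(np.float64(0.479), np.float64(0.191), np.float64(0.134)), (np.float64(0.511), np.float64(0.193), np.float64(0.128)), (np.float64(0.546), np.float64(0.196), np.float64(0.121))]
32 [(np.float64(0.476), np.float64(0.191), np.float64(0.112)), (np.float64(0.512), np.float64(0.193), np.float64(0.105)), (np.float64(0.549), np.float64(0.196), np.float64(0.1))]
38 [(np.float64(0.474), np.float64(0.188), np.float64(0.1)), (np.float64(0.512), np.float64(0.19), np.float64(0.098)), (np.float64(0.549), np.float64(0.191), np.float64(0.1))]
44 [(np.float64(0.474), np.float64(0.184), np.float64(0.1)), (np.float64(0.512), np.float64(0.185), np.float64(0.1)), (np.float64(0.55), np.float64(0.187), np.float64(0.099))]
50 [(np.float64(0.474), np.float64(0.179), np.float64(0.1)), (np.float64(0.512), np.float64(0.181), np.float64(0.1)), (np.float64(0.55), np.float64(0.182), np.float64(0.099))]
56 [(np.float64(0.475), np.float64(0.174), np.float64(0.101)), (np.float64(0.512), np.float64(0.176), np.float64(0.1)), (np.float64(0.55), np.float64(0.177), np.float64(0.1))]
62 [(np.float64(0.474), np.float64(0
[... 1988 characters left out ...]
  0.1669 0.1003]
219 [0.4565 0.167  0.1   ]
345 [0.5637 0.1708 0.1   ]
348 [0.5661 0.1708 0.1006]
351 [0.5672 0.1702 0.1079]
354 [0.5674 0.1692 0.1192]
357 [0.5675 0.1683 0.1296]
360 [0.5686 0.1679 0.1352]
363 [0.5975 0.1791 0.0204]
366 [0.6008 0.1792 0.0201]
369 [0.604  0.1793 0.0206]
floor 10507 [0.45036847 0.13381813 0.09805342] [0.56856583 0.19615556 0.10473413] ((512.2149658203125, 166.06735229492188), (179.5423583984375, 62.542152404785156), 4.384424686431885)
1.44 [0.51007042 0.16601493] [0.50813585 0.19495179] [0.51220513 0.13408461]
1.47 [0.5087817  0.16827632] [0.50771597 0.19725818] [0.50995767 0.13629633]
1.5 [0.50756138 0.17057535] [0.50736545 0.19957613] [0.50777757 0.13857448]
```

```bash
python3 - <<'E'
from h import *
P=np.load("kw.npy")
q=P[240:312,250:312].reshape(-1,3);print(np.nanmax(q[:,2]))
t=q[q[:,2]>np.nanpercentile(q[:,2],60)-.003]
print(len(t),t.min(0),t.max(0),cv2.minEnclosingCircle(t[:,:2].astype(np.float32)*1000))
q=P[180:260,230:330].reshape(-1,3)
for z in np.arange(.16,.27,.01):
    b=q[abs(q[:,2]-z)<.004]
    if len(b): print(round(z,3),len(b),b.min(0).round(4),b.max(0).round(4))
E
```

```text
0.27123102705161023
2921 [0.49876763 0.04767872 0.26619812] [0.52764165 0.07753176 0.27123103] ((512.9617919921875, 60.87491989135742), 17.023113250732422)
0.17 1 [0.5016 0.0857 0.1739] [0.5016 0.0857 0.1739]
0.18 143 [0.4864 0.0699 0.1761] [0.5334 0.088  0.184 ]
0.19 194 [0.4865 0.0694 0.186 ] [0.5349 0.0884 0.194 ]
0.2 222 [0.487 0.07  0.196] [0.5352 0.0883 0.2039]
0.21 265 [0.4871 0.0696 0.2061] [0.5367 0.0883 0.214 ]
0.22 336 [0.4873 0.0684 0.216 ] [0.5373 0.0883 0.224 ]
0.23 513 [0.4865 0.0637 0.226 ] [0.5371 0.0879 0.234 ]
0.24 1359 [0.488  0.0606 0.236 ] [0.5366 0.0871 0.244 ]
0.25 970 [0.4944 0.0654 0.246 ] [0.5298 0.0813 0.254 ]
0.26 608 [0.4916 0.0686 0.256 ] [0.5333 0.0776 0.264 ]
0.27 248 [0.4917 0.0726 0.266 ] [0.5333 0.0775 0.2704]
```

```bash
python3 -m handwheel '0 0 -15 0 0 0 20; 0 0 -30 0 0 0 20; 0 0 -30 0 0 0 20; 0 0 -18 0 0 0 20; 0 0 -8.5 0 0 0 20; 20 0 0 0 0 0 20; 0 0 0 0 0 0 20; 0 0 0 0 0 0 20'; python3 - <<'E'
from h import *
o=manip.get_obs();T=R.from_quat(o["ee_rot"]).as_matrix();print(o["clock"],o["position"],T.round(3))
w=snap("wrist");cv2.imwrite("pics/l.png",w["color"]);P=w["P"]
q=P[150:260,230:330].reshape(-1,3)
for z in np.arange(.12,.25,.01):
    b=q[(abs(q[:,2]-z)<.004)]
    if len(b): print(round(z,3),len(b),b.min(0).round(4),b.max(0).round(4))
for u in (200,230,340,370):
  print(u,[tuple(P[v,u].round(3)) for v in range(100,260,12)])
w=snap("side");cv2.imwrite("pics/l2.png",cv2.resize(w["color"][80:240,160:340],None,fx=4,fy=3.7))
E
```

```text
clock: 26.95
position: [0.5093, 0.1635, 0.2343]
ee_rot: [0.491, 0.508, -0.492, 0.508]
ft_force: [-0.4, 0.7, -1.1]
grip_width: 0.333
26.95 [0.50934316 0.16353729 0.23428444] [[-0.001  0.999  0.033]
 [-0.001  0.033 -0.999]
 [-1.    -0.001  0.001]]
0.12 58 [0.4666 0.1318 0.116 ] [0.5527 0.1387 0.1237]
0.13 52 [0.4683 0.1319 0.1261] [0.5513 0.1388 0.134 ]
0.14 5 [0.4703 0.1303 0.1361] [0.55   0.1377 0.137 ]
0.16 21 [0.4831 0.1694 0.1561] [0.5305 0.1813 0.1638]
0.17 57 [0.4836 0.1701 0.1661] [0.5317 0.1841 0.1739]
0.18 213 [0.4769 0.1702 0.1761] [0.5324 0.2128 0.184 ]
0.19 468 [0.4786 0.1694 0.186 ] [0.5363 0.2143 0.194 ]
0.2 676 [0.4802 0.168  0.196 ] [0.5348 0.2145 0.204 ]
0.21 3422 [0.4811 0.1598 0.206 ] [0.5345 0.214  0.214 ]
0.22 1302 [0.4847 0.16   0.216 ] [0.5335 0.1872 0.224 ]
0.23 1070 [0.4907 0.1649 0.226 ] [0.5268 0.1817 0.2327]
0.24 594 [0.4884 0.1674 0.236 ] [0.5302 0.1777 0.244 ]
200 [(np.float64(0.417), np.float64(0.237), np.float64(0.001)), (np.float64(0.416), np.float64(0.224), np.float64(0.0)), (np.float64(0.416), np.float64(0.21), np.float64(-0.001)), (np.float64(0.438)
[... 2388 characters left out ...]
, (np.float64(0.61), np.float64(0.217), np.float64(0.0)), (np.float64(0.611), np.float64(0.204), np.float64(0.001)), (np.float64(0.562), np.float64(0.216), np.float64(0.183)), (np.float64(0.555), np.float64(0.213), np.float64(0.209)), (np.float64(0.555), np.float64(0.207), np.float64(0.211)), (np.float64(0.558), np.float64(0.199), np.float64(0.206)), (np.float64(0.615), np.float64(0.137), np.float64(0.019)), (np.float64(0.616), np.float64(0.123), np.float64(0.02)), (np.float64(0.618), np.float64(0.107), np.float64(0.02)), (np.float64(0.62), np.float64(0.092), np.float64(0.02)), (np.float64(0.622), np.float64(0.075), np.float64(0.018)), (np.float64(0.624), np.float64(0.06), np.float64(0.02))]
```

View pics/l.png

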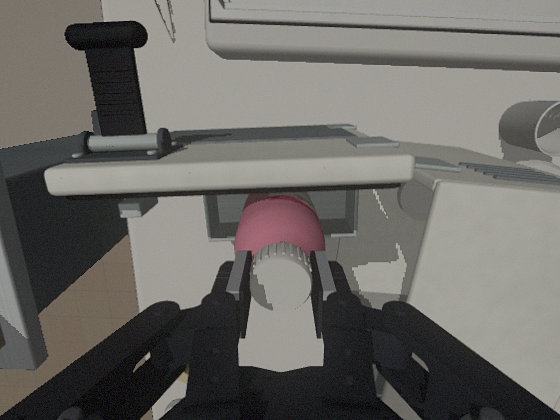

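View pics/l2.png

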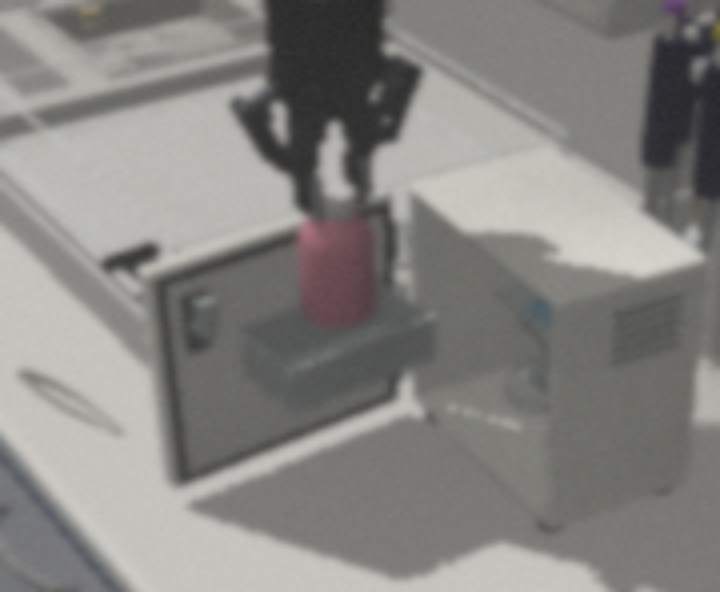

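```bash
python3 -m handwheel '0 0 -1.5 0 0 0 20; 8 0 0 0 0 0 20; 10 0 0 0 0 0 20; 0 0 0 0 0 0 20';python3 -m handwheel '8 0 0 0 0 0 20; 8 0 0 0 0 0 20; 6 0 0 0 0 0 20; 0 0 0 0 0 0 20'
```

```text
clock: 27.45
position: [0.5084, 0.1656, 0.2142]
ee_rot: [0.491, 0.509, -0.492, 0.508]
ft_force: [-0.3, -0.4, -0.3]
grip_width: 0.338
clock: 27.85
position: [0.5087, 0.1658, 0.193]
ee_rot: [0.491, 0.509, -0.492, 0.508]
ft_force: [-0.8, -0.1, -1.0]
grip_width: 0.335
```

Bottom is now about 9 mm above the floor, with no contact forces.

```bash
python3 -m handwheel '4 0 0 0 0 0 20; 2.5 0 0 0 0 0 20; 0 0 0 0 0 0 20';python3 -m handwheel '1 0 0 0 0 0 20; 0 0 0 0 0 0 20';python3 -m handwheel '1 0 0 0 0 0 20; 0 0 0 0 0 0 20'
```

```text
clock: 28.15
position: [0.5092, 0.1659, 0.1874]
ee_rot: [0.491, 0.508, -0.492, 0.508]
ft_force: [-0.5, -0.4, -0.2]
grip_width: 0.336
clock: 28.35
position: [0.5093, 0.166, 0.1867]
ee_rot: [0.491, 0.508, -0.491, 0.508]
ft_force: [-0.0, -0.5, -1.0]
grip_width: 0.334
clock: 28.55
position: [0.5092, 0.166, 0.1856]
ee_rot: [0.491, 0.508, -0.491, 0.508]
ft_force: [1.1, 0.4, -0.5]
grip_width: 0.333
```

```bash
python3 -m handwheel '1 0 0 0 0 0 20; 0 0 0 0 0 0 20';python3 -m handwheel '.7 0 0 0 0 0 20; 0 0 0 0 0 0 20'
```

```text
clock: 28.75
position: [0.5092, 0.166, 0.1846]
ee_rot: [0.491, 0.508, -0.491, 0.508]
ft_force: [-1.3, -0.5, -1.1]
grip_width: 0.337
clock: 28.95
position: [0.5093, 0.1661, 0.1842]
ee_rot: [0.492, 0.508, -0.491, 0.509]
ft_force: [-0.7, 0.0, 0.9]
grip_width: 0.335
```

```bash
python3 -m handwheel '0 0 0 0 0 0 34; 0 0 0 0 0 0 40; 0 0 0 0 0 0 50; 0 0 0 0 0 0 55; 0 0 0 0 0 0 55';python3 -m handwheel '-10 0 0 0 0 0 55; -30 0 0 0 0 0 55; -40 0 0 0 0 0 55; -30 0 0 0 0 0 55; 0 0 20 0 0 0 55; 0 0 40 0 0 0 55; 0 0 40 0 0 0 55; 0 0 0 0 0 0 55'; python3 - <<'E'
from h import *
o=manip.get_obs();print(o["clock"])
w=snap("wrist");cv2.imwrite("pics/m.png",w["color"]);P=w["P"]
d=cams.outline_of("wrist","bottle")[0];Q=P[d["region"]];print(d["conf"],np.nanmax(Q[:,2]))
q=Q[Q[:,2]>np.nanmax(Q[:,2])-.006];print(len(q),cv2.minEnclosingCircle(q[:,:2].astype(np.float32)*1000),np.median(q,0))
m=(abs(P[...,2]-.2105)<.004)&(P[...,0]<.6);m[260:]=False
t=P[m];print(cv2.minAreaRect(t[:,:2].astype(np.float32)*1000))
w=snap("side");cv2.imwrite("pics/m2.png",cv2.resize(w["color"][80:240,160:340],None,fx=4,fy=3.7))
E
```

```text
clock: 29.45
position: [0.5093, 0.166, 0.184]
ee_rot: [0.491, 0.508, -0.491, 0.508]
ft_force: [-0.2, 0.2, -0.2]
grip_width: 0.646
clock: 30.25
position: [0.5132, 0.0599, 0.2951]
ee_rot: [0.493, 0.506, -0.494, 0.507]
ft_force: [1.0, -0.3, 0.6]
grip_width: 0.646
30.25
0.84 0.2018010414254577
1639 ((507.82958984375, 163.91769409179688), 15.644807815551758) [0.50778462 0.16384597 0.19970872]
((492.9216613769531, 107.07601928710938), (218.01910400390625, 179.1942596435547), 1.4666643142700195)
```

View pics/m.png

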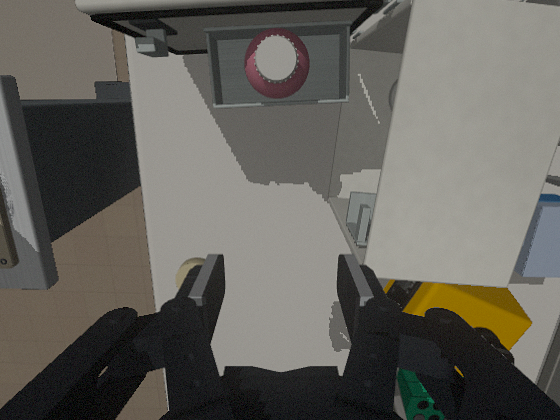

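View pics/m2.png

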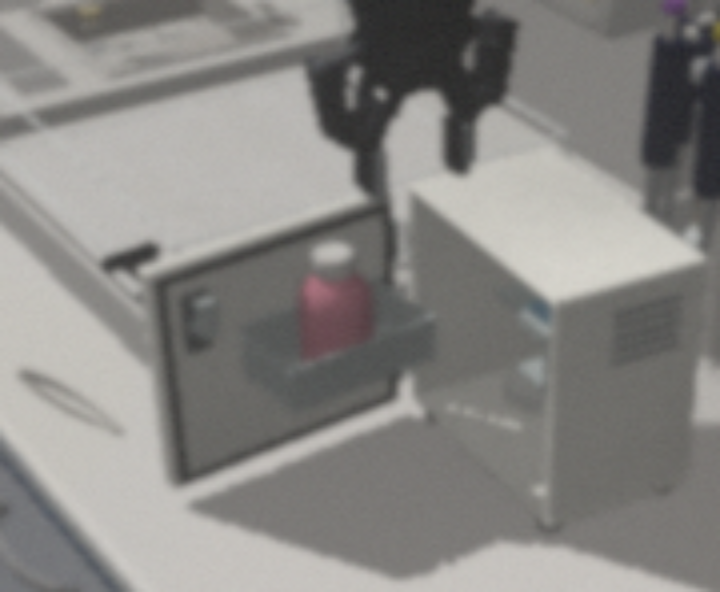

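```bash
python3 -c "
from workcell import hand_in;print(hand_in())"
```

```text
the job is handed in; nothing more can be done
None
```

The bottle is standing in the door rack, the door is open, and the job is handed in at about 30 s of the 67 s allowed.

**Paddle and door:** I raised the paddle in 1 mm steps and felt the firm stop at about 0.55 rad. The vertical force rose from about 5 N to 11.8 N while the bar stood still. I eased off to about 7 N, then drew the door outward. The wrist felt at most about 11 N vertically while the pawl was passing the keeper, and I then swung the door wide. The bar crept about 5 mm in the grip on the way up but stayed held.

**Bottle:** I lifted it by the cap and set it on the rack floor until I felt light contact, then let go and backed the gripper away.

**Last checks:**

| Check | Measured | Required |
|---|---|---|
| Bottle top height | about 0.1997 m, so its underside is at the floor height (0.100 m) | within 6 mm of the floor |
| Bottle position | within about 2 mm of the rack centre across and along; it looks upright in the pictures | between the fences, upright |
| Door angle | 1.43 to 1.47 rad | at least 1.35 rad |
| Gripper | clear of everything, forces near zero | touching nothing |

- **Door angle:** my readings disagreed slightly. The tool's heading at release gave 1.47 rad, and the slopes of the panel and fence gave about 1.46 and 1.43. A final rectangle fit on the door's top edge also picked up the locker top, so I ignored it.
- **Bystanders:** I did not re-measure them at the end, but no move came near them.
- **First cap grip:** it sat about 5 mm too high, so I redid it before lifting.

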